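Scoop the rinsed orange grinding ball out of its jar

ROBOT

A 6-joint arm with a two-finger parallel gripper is mounted at the origin on the work surface. World frame = base frame: x ahead of the robot, y to its left, z up, the work surface at z = 0. Lengths are in m, angles in rad, forces in N, time in s.
With the tool pointing down it reaches from about 0.35 to 0.775 m from the base axis. Payload 7.3 kg.
Tool frame: the origin (TCP) lies on the centre line of the jaws, within the pads' length; the fingertips stand 17 mm ahead of it and the grasp point (between the pads) lies 2 mm behind it (robot.tip_extent is the distance from the TCP to the fingertips, in m); z points along the fingers, y is the line along which they close (so a half turn about z gives the same grasp; the last joint's range is limited). The gripper opens to 92 mm and grips with 3 to 60 N. Pads are 19 mm wide; open, the fingers measure 130 mm over their backs; the gripper's body (75 mm by 190 mm) begins 47 mm behind the grasp point.
Start: joints at [-1.408, 0.342, 1.524, -0, 1.275, -0.146], TCP at [0.16, -0.5, 0.244] pointing down, gripper open.
Joint ranges: [-2.53, 2.53], [-0.77, 2.02], [0.04, 2.7], [-1, 4.14], [0.28, 2.66], [-3.11, 3.11]. Speed limits (rad/s): [2.57, 2.57, 3.14, 3.14, 3.14, 3.14].

INTERFACE

Orientations are given as [roll, pitch, yaw] about the fixed x, y, z axes, in that order (R = Rz(yaw) Ry(pitch) Rx(roll)).
In Python, from cell import robot gives the robot as it stands.
- The arm moves only by the tool step_arm, never from a script. Its argument "motion" is a list of rows, each a list of 2 entries, a list of its own where there are three numbers: the shift along the tool's x, y, z in units of 60 mm (1.0 is 60 mm), then the turn about the tool's z in rad. In form: [[[x, y, z], spin], ...]. A call has 1 to 10 rows; each row is the pose to reach, as a shift and turn from the pose commanded when the call began, along the tool's axes at that moment; what a row does not reach only later rows make up. A row lasts 1/8 s, in which the tool goes at most 62.5 mm and 10.7 degrees, less where a joint would pass 70% of its speed; a pose out of reach is approached as far as the arm can. A call with a gripper value outside its range is refused whole. "hand" is the closure in counts, from 0 (fully open) to 255 (shut), set as the call begins (left out, the last holds). The fingers move at their own pace and stop on an object; "squeeze" is the grip in N (left out, the last holds). Time passes only in rows, so rows that repeat a pose let the fingers close. It gives the time, the measured TCP pose, the force, the opening and the grip force at its end, in the units of the state.
- robot.observe(): the state, without advancing time (a new reading comes with each control period).
- robot.read_camera(name): name is "scene" or "top" or "wrist"; returns a dict with "pixels" (400x640x3 uint8, red, green, blue), "intrinsics" (3x3 intrinsics, pixels), "xyz" and "rotation" of the camera in the world; the wrist camera has in their place "T_tool_cam" (4x4, takes a point from camera to tool coordinates, whose origin is the TCP and whose axes are the flange's). Camera axes: x right, y up, looking along -z (the intrinsics and any distortion apply to the point x, -y, -z); pixel columns grow to the right and rows downward; lengths in m; the calibration is good to about 2 mm. A picture is of the moment at which its call begins: read the wrist's pose just before it. There is no depth.
- robot.hand_in(): hands the job in; it is judged then, once.
The state is a dict: "time": time; "qpos": joint angles; "qvel": joint speeds; "joint_efforts": joint torques, N m; "tool_pos": TCP position; "tool_rot": TCP orientation; "contact_force": force on the tool from outside, world axes, zero at the start; "torque": the same for the moment, N m; "opening": finger opening in m; "grip_force": force on a finger pad.
Only numpy, scipy, OpenCV 4.12 (cv2) and the standard library are available. Lean on these libraries where they do the work, as an engineer would, in place of code of your own. Each camera call takes 0.05 s, during which the arm holds its last target. There are 200 camera calls.

TASK

Take the slotted scoop by its green handle, angle it into the glass jar that holds the orange grinding ball, get the ball into the scoop and right the scoop to lift the ball out. Then set the scoop, with the ball still in it, back upright in its white draining stand and let go. Never touch the ball with the gripper.

Things in the scene. Friction and masses are not known exactly. Their poses are not given: they have to be found in the camera images.
- scoop: Steel scoop, upright (z) green handle x -6..18, y +-10, z 135..197 mm: grip its 20 mm width. Front = -x. Origin: heel height, mid-bowl. Floor: two 3.5 mm tines at y +-14, open between, undersides from heel x 22, z 0 up 25 deg to tips x -21.5, z 20; level if tipped 25 deg front-down (top leans to -x). Side walls y +-21, 16 high; back plate x 22..25, z to 33; stem 12 wide, x 25..30, z to 135. Starts in stand.
- ball_center (a point): Centre of the orange ball, 34 mm across, 35 to 70 g. It lies mid-jar, sunk 0.75 mm in a 10 mm drain hole that keeps it from rolling off unless pushed. The scoop's tines pass under it on either side without lifting it when level on the jar's floor. Carried in the upright scoop it lies between the tines against the back plate, centre near x 5, y 0, z 23 mm in the scoop's frame.
- jar: Clear glass jar holding the orange ball, fixed, round about z. Origin: centre of its underside. 120 mm tall; body 148 outside, 140 inside diameter up to z 88 mm; shoulder narrowing to the neck at z 104; neck and rim 108 outside, 100 inside diameter up to z 120. Flat white inner floor at z 9 mm, 10 mm hole in its centre. A like jar with a blue ball stands to its left or right.
- stand: White open-topped pocket for the scoop, fixed. Origin at its foot, front = -x. Inside x -36..34, y -33..33 mm; walls 5 thick, 52 high. Grey bed slopes up 25 deg to the front, from z 6 at the rear wall, so the upright scoop, facing the stand's front, rests tines flat on it: fully home (back to the rear wall) with its origin at x 3.5, y 0, z 10; up to 15 mm forward (7 higher) also serves.

How it is judged:
On the way:
1. the orange ball is lifted clear of the jar, lying in the scoop (x of ball_center in the frame of scoop between -0.016 and 0.016 m and y of ball_center in the frame of scoop between -0.012 and 0.012 m and z of ball_center in the frame of scoop between 0.012 and 0.04 m and height (world z) of ball_center above 0.135 m), for 0.2 s.
At the end, for the whole second after the job is handed in: The scoop stands released and at rest in the stand (origin -18 to +12 mm in x, within 16 mm in y, 0 to 25 mm in z of the stand's), upright within 12 degrees, the orange ball at rest in its bowl (centre within 16 mm in x, 12 mm in y of the scoop's origin, 12 to 40 mm above it) (x of ball_center in the frame of scoop between -0.016 and 0.016 m and y of ball_center in the frame of scoop between -0.012 and 0.012 m and z of ball_center in the frame of scoop between 0.012 and 0.04 m and x of scoop in the frame of stand between -0.018 and 0.012 m and y of scoop in the frame of stand between -0.016 and 0.016 m and z of scoop in the frame of stand between 0 and 0.025 m and angle between scoop's own z axis and vertical below 0.22 rad and linear speed of scoop below 0.02 m/s and linear speed of ball below 0.03 m/s and contact force between the fingers and scoop below 0.1 N); the robot touches nothing.
It fails at once if the gripper touches the orange ball (contact force between the fingers and ball above 0.3 N).
It also fails if it takes over 54 s, if anything falls off the work surface, if the arm or the gripper's body presses on something with over 40 N, if the wrist force passes 120 N, or if a joint passes its speed limit or range.

## Working session

There is one attempt and no reset: what is moved stays moved. The work goes in short steps, Python scripts to look and compute and a tool call to move; the robot and the scene stay as the last step left them, time stands still between calls to the robot, and variables do not carry over. Pictures are saved under pics/ and viewed, at most 10 in all, crops included, and the job is handed in when it is done.

Besides the shell and the picture viewer there is one more tool, called after ">>>" by a JSON object that holds its "name" and its "arguments". step_arm: Moves the arm, as the interface text tells. Its arguments: {"type":"object","properties":{"motion":{"type":"array"},"hand":{"type":"number"},"squeeze":{"type":"number"}},"required":["motion"]}

```bash
mkdir -p pics; ls; python3 - <<'E'
from cell import robot
import cv2,pickle
s=robot.observe();print(s)
for n in ("scene","top"):
    c=robot.read_camera(n);pickle.dump(c,open(n+".pkl","wb"))
    cv2.imwrite(f"pics/{n}0.png",c["pixels"][:,:,::-1])
    print(n,c["intrinsics"],c["xyz"],c["rotation"],[k for k in c])
E
```

```text
pics
{'time': 0.0, 'qpos': array([-1.40799043e+00,  3.42695398e-01,  1.52503927e+00,  1.25644391e-05,
        1.27538670e+00, -1.46012193e-01]), 'qvel': array([ 0.00118554,  0.00061735,  0.00105439,  0.00173176, -0.00012135,
       -0.00095757]), 'joint_efforts': array([ 1.23204492e-03, -4.31236696e+01, -2.44217420e+01,  7.18587474e-02,
        5.58153796e-02, -1.36976014e-04]), 'tool_pos': array([ 0.15951976, -0.49977107,  0.24305136]), 'tool_rot': array([-3.14008195e+00, -2.34305643e-04,  3.08814242e-01]), 'contact_force': array([-0.96482208, -0.14334157, -0.07035744]), 'torque': array([-0.00310765, -0.03211558, -0.01445458]), 'grip_force': 0.0, 'opening': 0.09194613784982565}
scene [[378.99110239   0.         318.89901909]
 [  0.         378.99110239 197.15839998]
 [  0.           0.           1.        ]] [0.79231818 0.42036431 0.62819832] [ 0.66120353 -0.01522367  2.59555457] ['pixels', 'intrinsics', 'xyz', 'rotation']
top [[403.14146409   0.         316.70249504]
 [  0.         403.14146409 198.80285136]
 [  0.           0.           1.        ]] [0.46020098 0.03444311 0.75322351] [ 0.12110774  0.00456287 -1.59871037] ['pixels', 'intrinsics', 'xyz', 'rotation']
```

View pics/scene0.png

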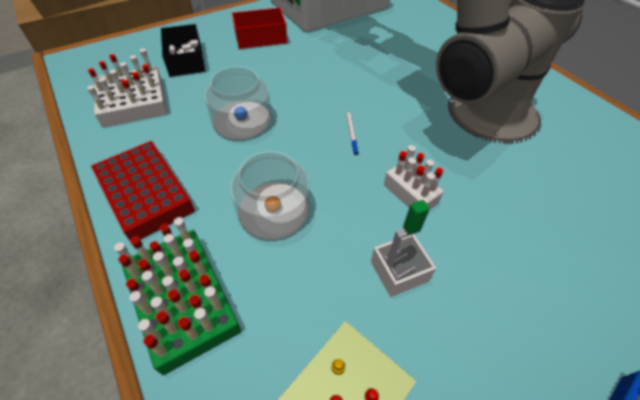

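View pics/top0.png

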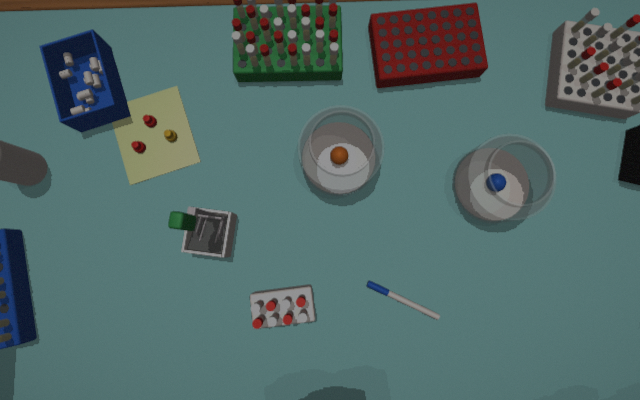

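```bash
cat > h.py <<'E'
import numpy as np,cv2,pickle
from scipy.spatial.transform import Rotation as R
def cam(c): return c["intrinsics"],np.array(c["xyz"]),R.from_euler("xyz",c["rotation"]).as_matrix()
def ray(c,u,v):
    K,p,M=cam(c); d=np.linalg.inv(K)@[u,v,1]; return p,M@(d*[1,-1,-1])
def onz(c,u,v,z):
    p,d=ray(c,u,v); return p+d*(z-p[2])/d[2]
def proj(c,P):
    K,p,M=cam(c); q=(np.atleast_2d(P)-p)@M*[1,-1,-1]; q=q@K.T; return q[:,:2]/q[:,2:]
def load(n): return pickle.load(open(n+".pkl","rb"))
E
python3 - <<'E'
from h import *
t,s=load("top"),load("scene")
def crop(c,x,y,w,h,k): return cv2.resize(c["pixels"][y:y+h,x:x+w,::-1],None,fx=k,fy=k,interpolation=cv2.INTER_CUBIC)
a=np.vstack([np.hstack([crop(t,160,190,100,75,4),crop(s,360,195,100,75,4)]),np.hstack([crop(t,290,95,100,75,4),crop(s,220,145,100,75,4)])])
cv2.imwrite("pics/c1.png",a)
for n,(u,v) in dict(b=(339,156)).items(): print(onz(t,u,v,.0252))
print(onz(s,273,204,.0252), onz(t,207,233,.05))
# orange centroid
for c in (t,s):
    p=c["pixels"].astype(int); m=(p[...,0]>150)&(p[...,1]<130)&(p[...,2]<70)&(p[...,1]>60)
    ys,xs=np.nonzero(m); k=(abs(ys-(156 if c is t else 204))<15)&(abs(xs-(339 if c is t else 273))<15)
    print(xs[k].mean(),ys[k].mean(),k.sum(),onz(c,xs[k].mean(),ys[k].mean(),.0252))
E
```

```text
[ 0.6271113  -0.00799499  0.0252    ]
[ 0.6281168  -0.00751871  0.0252    ] [0.49131226 0.22790212 0.05      ]
nan nan 0 [nan nan nan]
271.3333333333333 199.37037037037038 27 [ 0.62570709 -0.01955109  0.0252    ]<stdin>:12: RuntimeWarning: Mean of empty slice.
  ret = ret.dtype.type(ret / rcount)
```

View pics/c1.png

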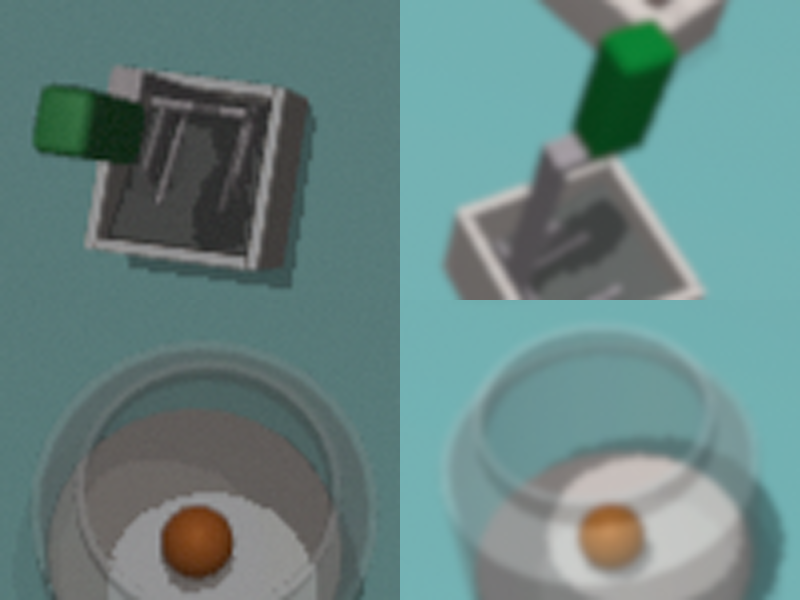

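```bash
python3 - <<'E'
from h import *
from scipy.optimize import least_squares
t,s=load("top"),load("scene")
c4=lambda L:np.array([[a/4+160,b/4+190] for a,b in L])
T=c4([(113,67),(287,88),(262,268),(88,247)])
print([onz(t,u,v,.052)[:2].round(4) for u,v in T])
S=np.array([(373.75,248),(413.75,235),(436.25,268.25)])
print([onz(s,u,v,.052)[:2].round(4) for u,v in S])
print("ball",onz(t,339.25,155.25,.0252),onz(s,(612-400)/4+220,(538-300)/4+145,.0252))
# handle top corners, bottom corners
print("handle top",[onz(t,a/4+160,b/4+190,.207).round(4)[:2] for a,b in [(45,87),(95,90),(92,158),(36,152)]])
print("handle top scene",[onz(s,(a-400)/4+360,b/4+195,.207).round(4)[:2] for a,b in [(603,42),(645,22),(676,48),(632,75)]])
# tine/backplate
print("plate line z.043",[onz(t,a/4+160,b/4+190,.043).round(4)[:2] for a,b in [(150,101),(247,112)]])
print("tips", [onz(t,a/4+160,b/4+190,.033).round(4)[:2] for a,b in [(158,203),(224,210)]])
E
```

```text
[array([0.538 , 0.2604]), array([0.5266, 0.1843]), array([0.4491, 0.1952]), array([0.4601, 0.2704])]
[array([0.5279, 0.1869]), array([0.4501, 0.2021]), array([0.4603, 0.2728])]
ball [ 0.6285078  -0.00850422  0.0252    ] [ 0.62868065 -0.00641392  0.0252    ]
handle top [array([0.5146, 0.2336]), array([0.5131, 0.2165]), array([0.49  , 0.2173]), array([0.4926, 0.2363])]
handle top scene [array([0.5143, 0.2212]), array([0.4959, 0.222 ]), array([0.4941, 0.2362]), array([0.5148, 0.2373])]
plate line z.043 [array([0.5234, 0.2468]), array([0.5173, 0.2039])]
tips [array([0.4787, 0.2459]), array([0.4748, 0.2165])]
```

```bash
cat >> h.py <<'E'
def go(*targets):
    "print unit shifts (tool axes) and spin from the present measured pose to each x,y,z,yaw"
    from cell import robot
    s=robot.observe(); p=s["tool_pos"]; r=s["tool_rot"]; M=R.from_euler("xyz",r).as_matrix()
    print("t",round(s["time"],2),"pos",p.round(4),"rot",r.round(4),"F",s["contact_force"].round(2),"open",round(s["opening"],4),"grip",round(s["grip_force"],1))
    for x,y,z,w in targets:
        d=M.T@(np.array([x,y,z])-p)/.06
        print(d.round(3), round((r[2]-w+np.pi)%(2*np.pi)-np.pi,3))
E
python3 -c "
from h import *
go((.43,-.1,.25,-.14),(.504,.2275,.26,-.14),(.504,.2275,.183,-.14))"
```

```text
t 0.1 pos [ 0.1595 -0.4998  0.2431] rot [-3.1401e+00 -2.0000e-04  3.0880e-01] F [-0.19  0.35  0.39] open 0.0917 grip 0.0
[ 6.32  -4.978 -0.107] 0.449
[ 9.154 -9.804 -0.266] 0.449
[ 9.154 -9.802  1.017] 0.449
```

>>> {"name": "step_arm", "arguments": {"motion": [[[6.3,-5.0,-0.2],0.449],[[6.3,-5.0,-0.2],0.449],[[6.3,-5.0,-0.2],0.449],[[6.3,-5.0,-0.2],0.449],[[6.3,-5.0,-0.2],0.449],[[6.3,-5.0,-0.2],0.449],[[6.3,-5.0,-0.2],0.449],[[6.3,-5.0,-0.2],0.449],[[9.15,-9.8,-0.27],0.449],[[9.15,-9.8,-0.27],0.449]], "hand": 0, "squeeze": 10}}

```text
time: 1.35
tool_pos: [0.4568, 0.0242, 0.257]
tool_rot: [3.141, 0.0, -0.141]
contact_force: [1.2, -0.2, 0.4]
opening: 0.0921
grip_force: 0.0
```

```bash
python3 -c "
from h import *
go((.504,.2275,.26,-.14),(.504,.2275,.183,-.14))"
```

```text
t 1.35 pos [0.4568 0.0242 0.257 ] rot [ 3.1414e+00  4.0000e-04 -1.4060e-01] F [ 1.23 -0.24  0.37] open 0.0921 grip 0.0
[ 0.304 -3.465 -0.051] -0.001
[ 0.304 -3.465  1.233] -0.001
```

>>> {"name": "step_arm", "arguments": {"motion": [[[0.3,-1.0,-0.05],0],[[0.3,-2.0,-0.05],0],[[0.3,-2.8,-0.05],0],[[0.3,-2.8,-0.05],0],[[0.3,-2.8,-0.05],0],[[0.3,-2.8,-0.05],0]]}}

```text
time: 2.1
tool_pos: [0.4979, 0.1849, 0.2602]
tool_rot: [3.141, 0.0, -0.142]
contact_force: [-0.2, -0.0, 0.4]
opening: 0.0917
grip_force: 0.0
```

```bash
python3 -c "
from h import *
from cell import robot
go((.504,.2275,.26,-.14),(.504,.2275,.183,-.14))
c=robot.read_camera('wrist');print(c['T_tool_cam'],c['intrinsics'])
cv2.imwrite('pics/w1.png',c['pixels'][:,:,::-1])"
```

```text
t 2.1 pos [0.4979 0.1849 0.2602] rot [ 3.1411e+00  2.0000e-04 -1.4190e-01] F [-0.18 -0.02  0.36] open 0.0917 grip 0.0
[-0.    -0.718  0.003] -0.002
[ 0.    -0.719  1.287] -0.002
[[ 1.81069691e-03  9.67497530e-01  2.52873983e-01  6.79469465e-02]
 [ 9.99998344e-01 -1.70532476e-03 -6.35875702e-04  7.74653896e-04]
 [-1.83975907e-04  2.52874716e-01 -9.67499015e-01 -1.41327946e-01]
 [ 0.00000000e+00  0.00000000e+00  0.00000000e+00  1.00000000e+00]] [[311.27377457   0.         318.16986743]
 [  0.         311.27377457 198.3608171 ]
 [  0.           0.           1.        ]]
```

View pics/w1.png

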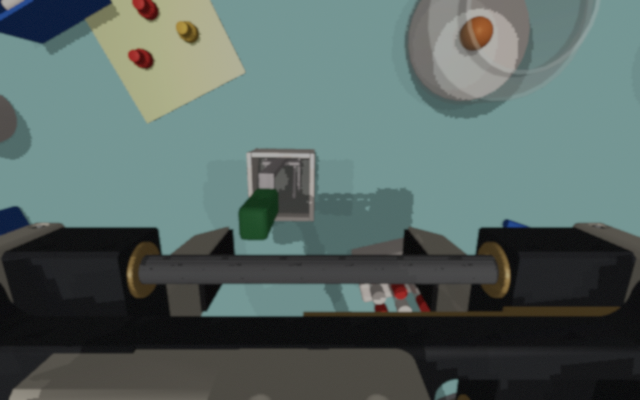

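```bash
python3 - <<'E'
from h import *
T=np.array([[.00181,.9674975,.252874,.067947],[1,-.001705,-.000636,.000775],[-.000184,.252875,-.967499,-.141328]])
p=np.array([.4979,.1849,.2602]);M=R.from_euler("xyz",[3.1411,.0002,-.1419]).as_matrix()
K=np.array([[311.27,0,318.17],[0,311.27,198.36],[0,0,1]])
def w(u,v,z):
    d=np.linalg.inv(K)@[u,v,1]*[1,-1,-1]; d=M@T[:,:3]@d; o=p+M@T[:,3]; return (o+d*(z-o[2])/d[2]).round(4)
print("handle",w(255.5,222,.207),"ball",w(477,33,.0252))
for q in [(248,150),(315,150),(314,220)]: print("rim",w(*q,.052))
E
```

```text
handle [0.5045 0.2247 0.207 ] ball [ 0.629  -0.0107  0.0252]
rim [0.5407 0.2568 0.052 ]
rim [0.5302 0.1828 0.052 ]
rim [0.449  0.1957 0.052 ]
```

>>> {"name": "step_arm", "arguments": {"motion": [[[0,-0.7,0],0],[[0,-0.7,0.2],0],[[0,-0.7,0.8],0],[[0,-0.7,1.28],0],[[0,-0.7,1.28],0],[[0,-0.7,1.28],0]]}}

```text
time: 2.9
tool_pos: [0.5045, 0.2271, 0.1845]
tool_rot: [-3.141, -0.001, -0.141]
contact_force: [0.6, -0.6, -0.3]
opening: 0.0919
grip_force: 0.0
```

>>> {"name": "step_arm", "arguments": {"motion": [[[0,0,0],0],[[0,0,0],0],[[0,0,0],0],[[0,0,0],0],[[0,0,0],0],[[0,0,0],0]], "hand": 255, "squeeze": 10}}

```text
time: 3.65
tool_pos: [0.5038, 0.2277, 0.1834]
tool_rot: [3.141, 0.0, -0.14]
contact_force: [-0.5, 0.2, -0.1]
opening: 0.0363
grip_force: 0.0
```

>>> {"name": "step_arm", "arguments": {"motion": [[[0,0,0],0],[[0,0,0],0],[[0,0,0],0],[[0,0,0],0]]}}

```text
time: 4.15
tool_pos: [0.5039, 0.2277, 0.1834]
tool_rot: [3.142, -0.0, -0.14]
contact_force: [-0.8, 0.9, -1.5]
opening: 0.0199
grip_force: 10.0
```

>>> {"name": "step_arm", "arguments": {"motion": [[[0,0,-0.21],0],[[0,0,-0.21],0],[[-0.2,0,-0.21],0],[[-0.4,0,-0.21],0],[[-0.6,0,-0.21],0],[[-0.8,0,-0.21],0],[[-1.0,0,-0.21],0],[[-1.2,0,-0.21],0],[[-1.2,0,-0.21],0],[[-1.2,0,-0.21],0]]}}

```text
time: 5.4
tool_pos: [0.4324, 0.2378, 0.196]
tool_rot: [3.141, 0.0, -0.14]
contact_force: [0.2, 0.3, -1.7]
opening: 0.0199
grip_force: 10.0
```

```bash
python3 -c "
from h import *
from cell import robot
go()
a=[robot.read_camera(n) for n in ('scene','wrist')]
pickle.dump(a[0],open('s2.pkl','wb'))
s=cv2.resize(a[0]['pixels'][170:300,320:480,::-1],None,fx=2.5,fy=2.5,interpolation=2)
w=cv2.resize(a[1]['pixels'][60:320,160:480,::-1],None,fx=1.25,fy=1.25)
cv2.imwrite('pics/m2.png',np.hstack([s,w]))"
```

```text
t 5.4 pos [0.4324 0.2378 0.196 ] rot [ 3.1414e+00  4.0000e-04 -1.4020e-01] F [ 0.15  0.3  -1.65] open 0.0199 grip 10.0
```

View pics/m2.png

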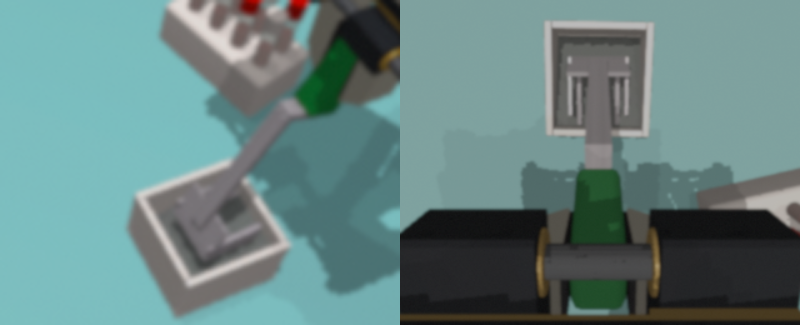

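```bash
cat >> h.py <<'E'
Tc=np.array([[.00181069,.96749753,.252874,.06794695],[.99999834,-.00170532,-.00063588,.00077465],[-.00018398,.25287472,-.967499,-.14132795]])
Kw=np.array([[311.274,0,318.17],[0,311.274,198.361],[0,0,1]])
G=np.array([.006,0,.1754])
def s2t(P,th,g=G):
    "scoop point (m) to tool coords with tilt th deg about grip"
    th=np.radians(th); d=np.atleast_2d(P)-g; c,s=np.cos(th),np.sin(th)
    x=d[:,0]*c-d[:,2]*s; z=d[:,0]*s+d[:,2]*c
    return np.c_[x,-d[:,1],-z-.002]
def wproj(Pt):
    q=(Pt-Tc[:,3])@Tc[:,:3]*[1,-1,-1]@Kw.T; return q[:,:2]/q[:,2:]
E
python3 - <<'E'
from h import *
pts=np.array([(-21.5,14,20),(22,14,0),(22,0,33),(25,0,33),(25,6,135),(30,6,135),(-6,0,135),(18,0,197),(18,0,135)])/1e3
for th in (0,18,20,22,24,26): print(th,[tuple(((p-[160,60])*1.25+[400,0]).round().astype(int).tolist()) for p in wproj(s2t(pts,th))])
# scene
c=load("s2"); M=R.from_euler("xyz",[3.1414,.0004,-.1402]).as_matrix()
for th in (18,20,22,24,26): print(th,[tuple(((p-[320,170])*2.5).round().astype(int).tolist()) for p in proj(c,s2t(pts,th)@M.T+[.4324,.2378,.196])])
E
```

```text
0 [(579, 195), (579, 137), (596, 144), (596, 140), (583, 177), (583, 167), (596, 237), (595, 247), (596, 191)]
18 [(578, 133), (578, 69), (596, 85), (596, 80), (582, 157), (582, 147), (596, 211), (595, 271), (596, 170)]
20 [(578, 127), (578, 61), (596, 78), (596, 73), (582, 155), (582, 145), (596, 208), (595, 273), (596, 168)]
22 [(578, 120), (577, 53), (596, 71), (596, 66), (582, 153), (582, 143), (596, 205), (595, 276), (596, 166)]
24 [(578, 113), (577, 45), (596, 64), (596, 60), (582, 151), (582, 142), (596, 203), (595, 279), (596, 164)]
26 [(578, 106), (577, 37), (596, 57), (596, 52), (582, 150), (582, 140), (596, 200), (595, 281), (596, 162)]
18 [(268, 223), (208, 250), (219, 206), (216, 207), (298, 116), (292, 118), (328, 103), (357, 36), (301, 108)]
20 [(262, 225), (201, 251), (214, 207), (210, 208), (297, 116), (291, 117), (326, 104), (359, 35), (299, 107)]
22 [(255, 227), (195, 252), (209, 207), (205, 208), (296, 116), (290, 116), (324, 104), (360, 35), (298, 107)]
24 [(249, 229), (189, 253), (204, 208), (201, 208), (295, 115), (289, 115), (322, 105), (361, 34), (297, 107)]
26 [(243, 230), (183, 254), (199, 208), (196, 208), (294, 114), (289, 115), (321, 105), (362, 34), (296, 106)]
```

>>> {"name": "step_arm", "arguments": {"motion": [[[0,0,0],0],[[0.05,0,0],0],[[0.1,0,-0.3],0],[[0.1,0,-0.7],0],[[0.1,0,-1.2],0],[[0.1,0,-1.7],0],[[0.1,0,-1.75],0],[[0.1,0,-1.75],0]], "squeeze": 40}}

```text
time: 6.5
tool_pos: [0.4382, 0.2368, 0.3]
tool_rot: [3.141, 0.001, -0.14]
contact_force: [-0.6, -0.2, -2.2]
opening: 0.0198
grip_force: 40.0
```

```bash
python3 -c "
from h import *
go((.5866,-.0026,.3,-.14))"
```

```text
t 6.5 pos [0.4382 0.2368 0.3   ] rot [ 3.1409e+00  1.2000e-03 -1.4030e-01] F [-0.57 -0.2  -2.18] open 0.0198 grip 40.0
[ 3.007  3.604 -0.   ] -0.0
```

>>> {"name": "step_arm", "arguments": {"motion": [[[0.2,0.25,0],0],[[0.6,0.7,0],0],[[1.0,1.2,0],0],[[1.5,1.8,0],0],[[2.0,2.4,0],0],[[2.45,2.95,0],0],[[2.8,3.35,0],0],[[3.0,3.6,0],0],[[3.0,3.6,0],0],[[3.0,3.6,0],0]]}}

```text
time: 7.75
tool_pos: [0.5859, -0.001, 0.3007]
tool_rot: [-3.141, 0.001, -0.139]
contact_force: [-0.2, -0.1, -0.9]
opening: 0.0197
grip_force: 40.0
```

```bash
python3 -c "
from h import *
from cell import robot
go((.5866,-.0026,.2006,-.14))
a=[robot.read_camera(n) for n in ('scene','wrist')]
s=cv2.resize(a[0]['pixels'][90:250,180:380,::-1],None,fx=2,fy=2,interpolation=2)
w=cv2.resize(a[1]['pixels'][0:256,160:480,::-1],None,fx=1.25,fy=1.25)
cv2.imwrite('pics/m3.png',np.hstack([s,w]))"
```

```text
t 7.75 pos [ 0.5859 -0.001   0.3007] rot [-3.1412e+00  1.1000e-03 -1.3930e-01] F [-0.23 -0.09 -0.92] open 0.0197 grip 40.0
[0.016 0.025 1.669] 0.001
```

View pics/m3.png

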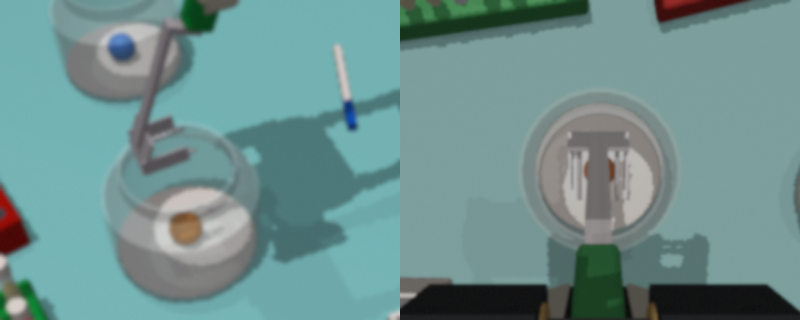

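>>> {"name": "step_arm", "arguments": {"motion": [[[0,0.02,0.3],0],[[0,0.02,0.7],0],[[0,0.02,1.1],0],[[0,0.02,1.5],0],[[0,0.02,1.67],0],[[0,0.02,1.67],0],[[0.15,0.02,1.67],0],[[0.3,0.02,1.67],0],[[0.3,0.02,1.67],0]]}}

```text
time: 8.98
tool_pos: [0.6052, -0.0061, 0.2012]
tool_rot: [3.141, -0.001, -0.14]
contact_force: [-0.7, -0.5, -1.9]
opening: 0.0197
grip_force: 40.0
```

```bash
python3 -c "
from h import *
go((.6094,-.0058,.2006,-.14),(.6094,-.0058,.1636,-.14))"
```

```text
t 8.97 pos [ 0.6052 -0.0061  0.2012] rot [ 3.1415e+00 -1.2000e-03 -1.4040e-01] F [-0.74 -0.54 -1.92] open 0.0197 grip 40.0
[ 0.069 -0.014  0.01 ] -0.0
[ 0.069 -0.014  0.626] -0.0
```

>>> {"name": "step_arm", "arguments": {"motion": [[[0.07,-0.01,0],0],[[0.07,-0.01,0.05],0],[[0.07,-0.01,0.2],0],[[0.07,-0.01,0.35],0],[[0.07,-0.01,0.5],0],[[0.07,-0.01,0.62],0],[[0.07,-0.01,0.62],0],[[0.07,-0.01,0.62],0]]}}

```text
time: 9.98
tool_pos: [0.6077, -0.0057, 0.166]
tool_rot: [3.141, -0.0, -0.14]
contact_force: [-8.9, 1.4, 17.1]
opening: 0.0198
grip_force: 40.0
```

```bash
python3 -c "
from h import *
from cell import robot
go()
a=[robot.read_camera(n) for n in ('scene','wrist')]
s=cv2.resize(a[0]['pixels'][130:250,210:360,::-1],None,fx=2.67,fy=2.67,interpolation=2)
w=cv2.resize(a[1]['pixels'][20:212,198:438,::-1],None,fx=1.67,fy=1.67)
n=min(len(s),len(w))
cv2.imwrite('pics/m4.png',np.hstack([s[:n],w[:n]]))"
```

```text
t 9.97 pos [ 0.6077 -0.0057  0.166 ] rot [ 3.1413e+00 -1.0000e-04 -1.3990e-01] F [-8.87  1.39 17.08] open 0.0198 grip 40.0
```

View pics/m4.png

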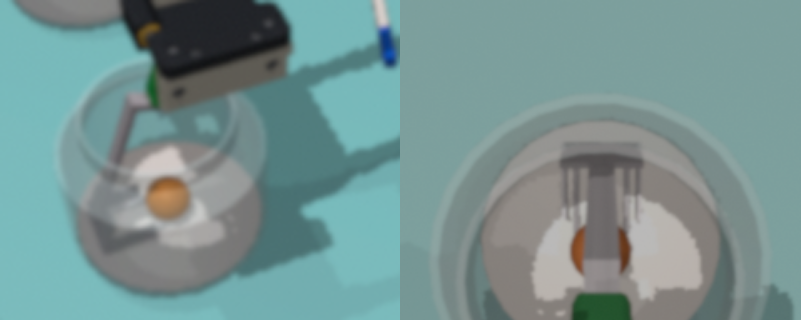

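>>> {"name": "step_arm", "arguments": {"motion": [[[-0.03,0,-0.05],0],[[-0.05,0,-0.05],0],[[-0.05,0,-0.05],0]]}}

```text
time: 10.45
tool_pos: [0.6054, -0.0054, 0.1663]
tool_rot: [3.142, 0.0, -0.14]
contact_force: [-0.0, 1.1, -0.3]
opening: 0.0197
grip_force: 40.0
```

>>> {"name": "step_arm", "arguments": {"motion": [[[0,0,0],0],[[0,0,0],0],[[-0.02,0,0.04],0],[[-0.04,0,0.07],0],[[-0.06,0,0.1],0],[[-0.08,0,0.12],0],[[-0.08,0,0.12],0],[[-0.08,0,0.12],0]], "squeeze": 8}}

```text
time: 11.45
tool_pos: [0.6004, -0.0047, 0.1606]
tool_rot: [3.141, -0.0, -0.14]
contact_force: [-4.3, 0.7, 7.4]
opening: 0.0197
grip_force: 8.0
```

```bash
python3 -c "
from h import *
go((.5984,-.0045,.1592,-.14))"
```

```text
t 11.45 pos [ 0.6004 -0.0047  0.1606] rot [ 3.1414e+00 -4.0000e-04 -1.4010e-01] F [-4.34  0.65  7.45] open 0.0197 grip 8.0
[-0.034  0.002  0.024] -0.0
```

>>> {"name": "step_arm", "arguments": {"motion": [[[-0.03,0,0],0],[[-0.06,0,0.01],0],[[-0.08,0,0.02],0],[[-0.08,0,0.02],0],[[-0.08,0,0.02],0]]}}

```text
time: 12.08
tool_pos: [0.5958, -0.004, 0.1582]
tool_rot: [3.142, 0.001, -0.14]
contact_force: [-2.0, 0.8, 3.3]
opening: 0.0198
grip_force: 8.0
```

```bash
python3 -c "
from h import *
from cell import robot
go()
a=[robot.read_camera(n) for n in ('scene','wrist')]
pickle.dump(a,open('a5.pkl','wb'))
s=cv2.resize(a[0]['pixels'][160:250,220:332,::-1],None,fx=3.57,fy=3.57,interpolation=2)
w=cv2.resize(a[1]['pixels'][60:188,238:398,::-1],None,fx=2.5,fy=2.5,interpolation=2)
n=min(len(s),len(w))
cv2.imwrite('pics/m5.png',np.hstack([s[:n],w[:n]]))
pts=np.array([(-21.5,14,20),(22,14,0),(22,0,33),(25,0,33),(25,6,135),(30,6,135),(18,0,135)])/1e3
for th in (20,22,24,25,26,28): print(th,[tuple(((p-[238,60])*2.5+[400,0]).round().astype(int).tolist()) for p in wproj(s2t(pts,th))])
"
```

```text
t 12.07 pos [ 0.5958 -0.004   0.1582] rot [ 3.1415e+00  5.0000e-04 -1.4020e-01] F [-2.04  0.75  3.34] open 0.0198 grip 8.0
20 [(561, 253), (560, 123), (598, 156), (598, 147), (570, 310), (569, 290), (597, 336)]
22 [(561, 239), (560, 107), (598, 142), (598, 133), (570, 306), (569, 287), (597, 332)]
24 [(561, 225), (559, 91), (598, 128), (598, 119), (569, 302), (569, 284), (597, 328)]
25 [(560, 218), (559, 82), (598, 121), (598, 112), (569, 301), (569, 282), (597, 326)]
26 [(560, 211), (559, 74), (598, 114), (598, 105), (569, 299), (568, 281), (597, 324)]
28 [(560, 197), (558, 57), (598, 100), (598, 91), (569, 296), (568, 278), (597, 320)]
```

View pics/m5.png

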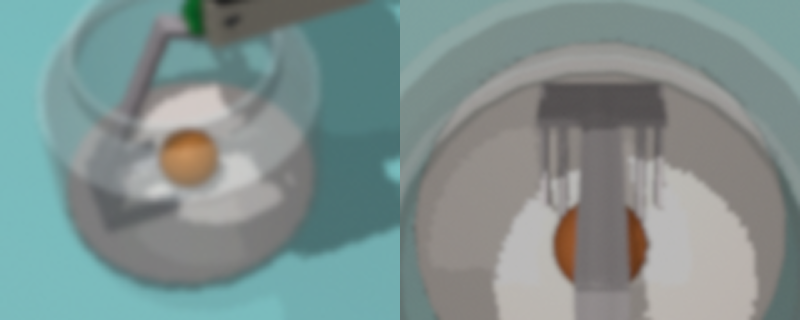

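>>> {"name": "step_arm", "arguments": {"motion": [[[0,0,0],0],[[0,0,0],0],[[0,0,-0.01],0],[[0,0,-0.01],0]], "squeeze": 40}}

```text
time: 12.68
tool_pos: [0.5959, -0.004, 0.1584]
tool_rot: [3.142, 0.0, -0.14]
contact_force: [0.7, 1.0, -1.2]
opening: 0.0196
grip_force: 40.0
```

>>> {"name": "step_arm", "arguments": {"motion": [[[-0.06,0,0],0],[[-0.13,0,0],0],[[-0.2,0,0],0],[[-0.27,0,0],0],[[-0.34,0,0],0],[[-0.4,0,0],0],[[-0.44,0,0],0],[[-0.44,0,0],0]]}}

```text
time: 13.68
tool_pos: [0.5697, -0.0003, 0.1589]
tool_rot: [3.142, -0.0, -0.14]
contact_force: [-0.3, 0.9, -0.7]
opening: 0.0201
grip_force: 40.0
```

```bash
python3 -c "
from h import *
from cell import robot
go()
a=[robot.read_camera(n) for n in ('scene','wrist')]
pickle.dump(a,open('a6.pkl','wb'))
s=cv2.resize(a[0]['pixels'][160:250,220:332,::-1],None,fx=3.57,fy=3.57,interpolation=2)
w=cv2.resize(a[1]['pixels'][40:168,238:398,::-1],None,fx=2.5,fy=2.5,interpolation=2)
n=min(len(s),len(w))
cv2.imwrite('pics/m6.png',np.hstack([s[:n],w[:n]]))
"
```

```text
t 13.68 pos [ 5.697e-01 -3.000e-04  1.589e-01] rot [ 3.1415e+00 -1.0000e-04 -1.4020e-01] F [-0.26  0.91 -0.67] open 0.0201 grip 40.0
```

View pics/m6.png

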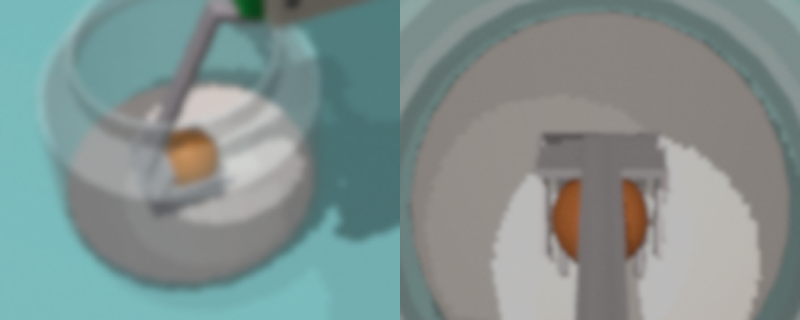

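>>> {"name": "step_arm", "arguments": {"motion": [[[-0.03,0,0],0],[[-0.04,0,0],0],[[-0.04,0,0],0]]}}

```text
time: 14.15
tool_pos: [0.5676, -0.0001, 0.159]
tool_rot: [3.141, -0.001, -0.14]
contact_force: [0.2, -0.4, -0.7]
opening: 0.02
grip_force: 40.0
```

>>> {"name": "step_arm", "arguments": {"motion": [[[0,0,0],0],[[0,0,0],0],[[0.05,0,-0.035],0],[[0.11,0,-0.07],0],[[0.17,0,-0.1],0],[[0.23,0,-0.13],0],[[0.29,0,-0.155],0],[[0.29,0,-0.155],0]], "squeeze": 4}}

```text
time: 15.15
tool_pos: [0.5851, -0.0025, 0.1683]
tool_rot: [3.142, -0.001, -0.14]
contact_force: [-0.3, -0.3, -0.8]
opening: 0.0198
grip_force: 4.0
```

```bash
cat >> h.py <<'E'
def look(name):
    "image-free check: list of dark/steel & orange features seen by the wrist camera"
    from cell import robot
    go(); a=[robot.read_camera(n) for n in ('scene','wrist')]; pickle.dump(a,open(name+'.pkl','wb'))
    for c in a:
        hsv=cv2.cvtColor(c['pixels'],cv2.COLOR_RGB2HSV); m=cv2.inRange(hsv,(5,130,60),(18,255,255))
        n,_,st,ce=cv2.connectedComponentsWithStats(m)
        print("orange",[(ce[i].round(1).tolist(),int(st[i,4]),st[i,:4].tolist()) for i in range(1,n) if st[i,4]>60])
    return a
E
python3 -c "
from h import *
a=pickle.load(open('a6.pkl','rb'))
for c in a:
    m=cv2.inRange(cv2.cvtColor(c['pixels'],cv2.COLOR_RGB2HSV),(5,130,60),(18,255,255)); n,_,st,ce=cv2.connectedComponentsWithStats(m); print('before',[(ce[i].round(1).tolist(),int(st[i,4])) for i in range(1,n) if st[i,4]>60])
look('a7')
pts=np.array([(-21.5,14,20),(22,14,0),(22,0,33),(30,6,135),(5,0,23)])/1e3
for th in (0,5,10,15,20,25): print(th,wproj(s2t(pts,th)).round().tolist())
"
```

```text
before [([92.4, 121.8], 11812), ([463.3, 12.0], 143), ([272.7, 201.1], 66)]
before [([304.7, 126.2], 220), ([331.2, 126.4], 176)]
t 15.15 pos [ 0.5851 -0.0025  0.1683] rot [ 3.1415e+00 -7.0000e-04 -1.4020e-01] F [-0.26 -0.33 -0.75] open 0.0198 grip 4.0
orange [([92.3, 121.9], 11805, [15, 0, 234, 400]), ([463.2, 11.9], 145, [441, 0, 44, 26]), ([272.6, 200.2], 65, [268, 197, 11, 9])]
orange [([305.4, 144.1], 180, [301, 132, 9, 27]), ([331.1, 144.1], 166, [327, 132, 9, 27])]
0 [[303.0, 216.0], [304.0, 170.0], [317.0, 175.0], [307.0, 193.0], [317.0, 191.0]]
5 [[303.0, 203.0], [303.0, 155.0], [317.0, 162.0], [306.0, 189.0], [317.0, 178.0]]
10 [[303.0, 189.0], [303.0, 140.0], [317.0, 149.0], [306.0, 184.0], [317.0, 164.0]]
15 [[303.0, 175.0], [303.0, 125.0], [317.0, 136.0], [306.0, 180.0], [317.0, 150.0]]
20 [[302.0, 161.0], [302.0, 109.0], [317.0, 122.0], [306.0, 176.0], [317.0, 136.0]]
25 [[302.0, 147.0], [302.0, 93.0], [317.0, 108.0], [305.0, 173.0], [317.0, 122.0]]
```

```bash
cat >> h.py <<'E'
def cols(name,u0=294,u1=299,r=range(70,215,3)):
    p=pickle.load(open(name+'.pkl','rb'))[1]['pixels'][:,u0:u1].mean(axis=1)
    print(name,[(i,*p[i].astype(int).tolist()) for i in r])
E
python3 -c "
from h import *
cols('a6');cols('a7')"
```

```text
a6 [(70, 138, 133, 128), (73, 138, 132, 128), (76, 138, 132, 128), (79, 146, 141, 136), (82, 149, 144, 139), (85, 149, 144, 139), (88, 149, 144, 139), (91, 147, 142, 137), (94, 105, 101, 100), (97, 119, 115, 115), (100, 119, 114, 115), (103, 117, 112, 112), (106, 119, 114, 114), (109, 138, 134, 134), (112, 133, 128, 127), (115, 153, 149, 148), (118, 158, 154, 154), (121, 155, 150, 148), (124, 149, 141, 139), (127, 147, 138, 135), (130, 153, 145, 143), (133, 155, 149, 148), (136, 161, 157, 156), (139, 156, 151, 150), (142, 167, 164, 162), (145, 184, 183, 180), (148, 186, 186, 183), (151, 186, 186, 182), (154, 186, 186, 181), (157, 186, 185, 180), (160, 186, 185, 180), (163, 186, 185, 179), (166, 186, 184, 179), (169, 186, 184, 179), (172, 186, 183, 178), (175, 186, 183, 178), (178, 186, 182, 177), (181, 186, 182, 177), (184, 186, 182, 176), (187, 184, 179, 174), (190, 162, 157, 152), (193, 136, 130, 126), (196, 119, 119, 116), (199, 87, 104, 103), (202, 86, 103, 102), (205, 86, 103, 102), (208, 88, 101, 100), (211, 89, 102, 101), (214, 114, 124, 123)]
a7 [(70, 151, 150, 147), (73, 129
[... 336 characters left out ...]
121, 128, 123, 123), (124, 112, 106, 106), (127, 131, 127, 127), (130, 147, 143, 142), (133, 158, 155, 154), (136, 166, 164, 162), (139, 166, 164, 163), (142, 164, 162, 160), (145, 163, 161, 160), (148, 163, 161, 159), (151, 164, 162, 161), (154, 164, 162, 161), (157, 163, 161, 160), (160, 164, 161, 159), (163, 183, 182, 176), (166, 186, 184, 179), (169, 186, 183, 178), (172, 186, 183, 178), (175, 186, 183, 177), (178, 186, 182, 177), (181, 186, 182, 176), (184, 186, 181, 176), (187, 186, 181, 176), (190, 186, 180, 175), (193, 181, 176, 170), (196, 164, 159, 154), (199, 146, 141, 136), (202, 133, 127, 123), (205, 133, 127, 123), (208, 119, 119, 115), (211, 87, 103, 102), (214, 85, 103, 102)]
```

>>> {"name": "step_arm", "arguments": {"motion": [[[0.07,0,-0.03],0],[[0.14,0,-0.057],0],[[0.23,0,-0.09],0],[[0.31,0,-0.115],0],[[0.39,0,-0.135],0],[[0.47,0,-0.155],0],[[0.55,0,-0.172],0],[[0.64,0,-0.19],0],[[0.64,0,-0.19],0]]}}

```text
time: 16.38
tool_pos: [0.6232, -0.0079, 0.1796]
tool_rot: [3.142, -0.001, -0.14]
contact_force: [-0.0, -0.9, -0.7]
opening: 0.0198
grip_force: 4.0
```

```bash
python3 -c "
from h import *
look('a8');cols('a8',r=range(100,220,3))"
```

```text
t 16.38 pos [ 0.6232 -0.0079  0.1796] rot [ 3.1415e+00 -8.0000e-04 -1.4030e-01] F [-0.05 -0.89 -0.74] open 0.0198 grip 4.0
orange [([91.3, 122.7], 11729, [15, 0, 203, 400]), ([463.2, 11.9], 145, [441, 0, 44, 26]), ([269.7, 199.6], 70, [264, 196, 12, 9])]
orange [([305.7, 179.3], 142, [302, 167, 8, 26]), ([330.6, 179.6], 126, [327, 168, 8, 25])]
a8 [(100, 124, 158, 156), (103, 127, 157, 155), (106, 140, 163, 160), (109, 132, 154, 150), (112, 115, 128, 126), (115, 143, 144, 140), (118, 148, 147, 144), (121, 148, 147, 144), (124, 148, 147, 144), (127, 148, 148, 144), (130, 147, 147, 144), (133, 136, 136, 132), (136, 153, 150, 147), (139, 151, 150, 147), (142, 146, 141, 136), (145, 146, 140, 136), (148, 146, 140, 135), (151, 146, 140, 135), (154, 138, 132, 128), (157, 125, 120, 118), (160, 108, 103, 102), (163, 142, 137, 136), (166, 163, 159, 158), (169, 165, 161, 159), (172, 163, 159, 156), (175, 162, 158, 155), (178, 160, 156, 153), (181, 161, 156, 153), (184, 161, 157, 154), (187, 162, 157, 154), (190, 163, 157, 155), (193, 157, 151, 148), (196, 146, 141, 137), (199, 145, 139, 134), (202, 131, 126, 122), (205, 132, 126, 121), (208, 131, 126, 121), (211, 130, 125, 121), (214, 131, 125, 121), (217, 131, 125, 121)]
```

>>> {"name": "step_arm", "arguments": {"motion": [[[0.08,0,-0.015],0],[[0.17,0,-0.03],0],[[0.25,0,-0.035],0],[[0.25,0,-0.04],0],[[0.25,0,-0.1],0],[[0.25,0,-0.2],0],[[0.25,0,-0.3],0],[[0.25,0,-0.3],0]]}}

```text
time: 17.48
tool_pos: [0.6379, -0.01, 0.1986]
tool_rot: [3.141, -0.002, -0.14]
contact_force: [-0.1, 0.2, -1.4]
opening: 0.0198
grip_force: 4.0
```

```bash
python3 -c "
from h import *
look('a9');cols('a9',r=range(140,240,3))"
```

```text
t 17.48 pos [ 0.6379 -0.01    0.1986] rot [ 3.1415e+00 -1.8000e-03 -1.4020e-01] F [-0.14  0.16 -1.45] open 0.0198 grip 4.0
orange [([91.0, 123.0], 11690, [14, 0, 192, 400]), ([463.3, 12.0], 144, [441, 0, 44, 26]), ([265.8, 195.8], 125, [259, 190, 14, 12])]
orange [([305.8, 187.4], 123, [302, 176, 8, 25]), ([330.7, 187.8], 112, [327, 177, 8, 24])]
a9 [(140, 147, 146, 144), (143, 147, 146, 144), (146, 147, 146, 144), (149, 147, 146, 144), (152, 139, 138, 135), (155, 145, 142, 139), (158, 159, 157, 154), (161, 143, 139, 134), (164, 128, 123, 120), (167, 115, 110, 108), (170, 120, 115, 114), (173, 146, 141, 140), (176, 146, 142, 139), (179, 163, 159, 156), (182, 163, 159, 156), (185, 164, 160, 156), (188, 164, 159, 156), (191, 164, 159, 155), (194, 149, 144, 140), (197, 125, 121, 118), (200, 114, 109, 107), (203, 123, 118, 116), (206, 127, 122, 118), (209, 131, 125, 121), (212, 130, 125, 121), (215, 130, 125, 121), (218, 131, 125, 120), (221, 130, 125, 120), (224, 129, 124, 120), (227, 114, 109, 105), (230, 53, 51, 47), (233, 32, 31, 29), (236, 25, 26, 23), (239, 19, 21, 18)]
```

>>> {"name": "step_arm", "arguments": {"motion": [[[0,0,0],0],[[0,0,-0.1],0],[[0,0,-0.35],0],[[0,0,-0.7],0],[[0,0,-1.05],0],[[0,0,-1.4],0],[[0,0,-1.75],0],[[0,0,-1.95],0],[[0,0,-2.0],0],[[0,0,-2.0],0]], "squeeze": 15}}

```text
time: 18.82
tool_pos: [0.6374, -0.0099, 0.3172]
tool_rot: [3.141, 0.001, -0.14]
contact_force: [0.1, 0.2, -2.6]
opening: 0.0202
grip_force: 15.0
```

```bash
python3 -c "
from h import *
a=look('a10');go((.5005,.2265,.318,-.14))
i=np.hstack([cv2.resize(a[0]['pixels'][80:240,180:380,::-1],None,fx=2,fy=2),cv2.resize(a[1]['pixels'][60:252,198:438,::-1],(400,320))])
cv2.imwrite('pics/m10.png',i)"
```

```text
t 18.82 pos [ 0.6374 -0.0099  0.3172] rot [ 3.1415e+00  7.0000e-04 -1.4020e-01] F [ 0.15  0.24 -2.6 ] open 0.0202 grip 15.0
orange [([90.8, 123.2], 11678, [14, 0, 185, 400]), ([463.2, 11.9], 145, [441, 0, 44, 26]), ([259.7, 153.6], 236, [251, 145, 18, 18])]
orange [([305.7, 187.6], 120, [302, 177, 8, 24]), ([330.8, 187.9], 114, [328, 177, 7, 24])]
t 18.93 pos [ 0.6373 -0.0098  0.3166] rot [ 3.1415e+00  1.7000e-03 -1.4020e-01] F [ 0.22 -0.29 -2.79] open 0.0201 grip 15.0
[-2.807 -3.582 -0.018] -0.0
```

View pics/m10.png

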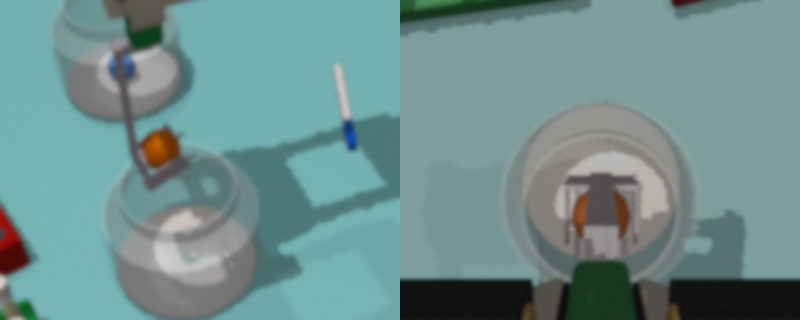

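>>> {"name": "step_arm", "arguments": {"motion": [[[-0.03,-0.04,0],0],[[-0.1,-0.12,0],0],[[-0.2,-0.25,0],0],[[-0.35,-0.43,0],0],[[-0.53,-0.66,0],0],[[-0.73,-0.9,0],0],[[-0.93,-1.15,0],0],[[-1.13,-1.4,0],0],[[-1.33,-1.65,0],0],[[-1.53,-1.9,0],0]]}}

```text
time: 20.18
tool_pos: [0.5619, 0.117, 0.3176]
tool_rot: [3.142, -0.0, -0.14]
contact_force: [0.8, -0.2, -2.7]
opening: 0.0198
grip_force: 15.0
```

>>> {"name": "step_arm", "arguments": {"motion": [[[-0.2,-0.25,0],0],[[-0.4,-0.5,0],0],[[-0.6,-0.75,0],0],[[-0.79,-0.98,0],0],[[-0.96,-1.19,0],0],[[-1.11,-1.37,0],0],[[-1.23,-1.52,0],0],[[-1.32,-1.64,0],0],[[-1.37,-1.7,0],0],[[-1.38,-1.71,0],0]]}}

```text
time: 21.42
tool_pos: [0.4949, 0.2291, 0.3175]
tool_rot: [3.141, -0.0, -0.14]
contact_force: [0.6, 0.0, -1.8]
opening: 0.0198
grip_force: 15.0
```

```bash
python3 -c "
from h import *
look('a11');go((.4945,.229,.2,-.14),(.4945,.229,.1857,-.14));cols('a11',r=range(155,210,3))"
```

```text
t 21.43 pos [0.4949 0.2291 0.3175] rot [ 3.1414e+00 -1.0000e-04 -1.4000e-01] F [ 0.58  0.02 -1.78] open 0.0198 grip 15.0
orange [([92.4, 121.8], 11807, [15, 0, 240, 400]), ([620.3, 105.4], 197, [595, 92, 45, 27]), ([420.8, 218.9], 266, [412, 209, 18, 21])]
orange [([305.5, 187.4], 130, [302, 176, 8, 25]), ([331.1, 187.7], 130, [327, 176, 9, 25])]
t 21.52 pos [0.495  0.2288 0.3175] rot [ 3.1413 -0.     -0.1404] F [ 0.4  -0.58 -1.94] open 0.02 grip 15.0
[-0.009 -0.003  1.958] -0.0
[-0.009 -0.003  2.197] -0.0
a11 [(155, 85, 84, 82), (158, 85, 83, 81), (161, 88, 87, 84), (164, 108, 105, 103), (167, 103, 100, 98), (170, 106, 102, 101), (173, 134, 129, 128), (176, 116, 112, 111), (179, 113, 110, 109), (182, 114, 110, 109), (185, 115, 111, 110), (188, 118, 114, 113), (191, 113, 110, 108), (194, 89, 86, 84), (197, 105, 101, 99), (200, 104, 105, 103), (203, 85, 96, 95), (206, 79, 98, 97), (209, 81, 107, 106)]
```

Ball still in place. Descend.

>>> {"name": "step_arm", "arguments": {"motion": [[[0,0,0.05],0],[[0,0,0.2],0],[[0,0,0.45],0],[[0,0,0.75],0],[[0,0,1.05],0],[[0,0,1.35],0],[[0,0,1.65],0],[[0,0,1.9],0],[[0,0,2.05],0],[[0,0,2.1],0]]}}

```text
time: 22.78
tool_pos: [0.4948, 0.2289, 0.191]
tool_rot: [3.141, 0.001, -0.14]
contact_force: [-0.0, 0.6, -3.0]
opening: 0.0202
grip_force: 15.0
```

>>> {"name": "step_arm", "arguments": {"motion": [[[0,0,0.02],0],[[0,0,0.05],0],[[0,0,0.08],0],[[0,0,0.1],0],[[0,0,0.1],0]], "squeeze": 5}}

```text
time: 23.4
tool_pos: [0.4952, 0.229, 0.1858]
tool_rot: [-3.141, -0.001, -0.14]
contact_force: [1.3, 0.2, -0.5]
opening: 0.0205
grip_force: 5.0
```

```bash
python3 -c "
from h import *
look('a12')"
```

```text
t 23.4 pos [0.4952 0.229  0.1858] rot [-3.1414e+00 -8.0000e-04 -1.4020e-01] F [ 1.26  0.2  -0.51] open 0.0205 grip 5.0
orange [([92.4, 121.8], 11802, [14, 0, 241, 400]), ([620.4, 105.5], 195, [595, 92, 45, 27]), ([402.8, 261.9], 212, [395, 253, 16, 19])]
orange [([305.3, 185.9], 149, [301, 174, 9, 25]), ([331.1, 186.0], 134, [327, 174, 9, 25])]
```

>>> {"name": "step_arm", "arguments": {"motion": [[[0.03,0,0.02],0],[[0.05,0,0.03],0],[[0.05,0,0.03],0]], "squeeze": 3}}

```text
time: 23.88
tool_pos: [0.4983, 0.2286, 0.1841]
tool_rot: [-3.141, -0.001, -0.14]
contact_force: [0.6, -0.2, 3.6]
opening: 0.0196
grip_force: 3.0
```

>>> {"name": "step_arm", "arguments": {"motion": [[[0,0,0],0],[[0,0,0],0],[[0,0,0],0],[[0,0,0],0],[[0,0,0],0],[[0,0,0],0],[[0,0,0],0],[[0,0,0],0]], "hand": 0}}

```text
time: 24.88
tool_pos: [0.4979, 0.2285, 0.1838]
tool_rot: [3.142, -0.0, -0.14]
contact_force: [0.3, 0.3, 0.6]
opening: 0.0913
grip_force: 0.0
```

```bash
python3 -c "
from h import *
look('a13')
c=pickle.load(open('a13.pkl','rb'))[0]
m=cv2.inRange(cv2.cvtColor(c['pixels'],cv2.COLOR_RGB2HSV),(60,150,30),(85,255,255));print(cv2.connectedComponentsWithStats(m)[2:])"
```

```text
t 24.88 pos [0.4979 0.2285 0.1838] rot [ 3.1415e+00 -1.0000e-04 -1.4030e-01] F [0.27 0.27 0.64] open 0.0913 grip 0.0
orange [([92.4, 121.9], 11800, [15, 0, 240, 400]), ([620.6, 105.6], 194, [595, 92, 45, 27]), ([399.6, 263.7], 226, [392, 255, 16, 19])]
orange [([304.9, 183.6], 143, [301, 171, 9, 27]), ([331.5, 183.5], 102, [328, 172, 8, 24])]
(array([[     0,      0,    640,    400, 251501],
       [   296,      0,      3,      4,      9],
       [   403,    203,     22,     31,    442],
       [   149,    231,     91,    143,   3627],
       [   148,    250,      4,      5,     12],
       [   134,    254,      6,      6,     23],
       [   149,    258,     15,     28,    104],
       [   124,    269,      7,     10,     34],
       [   137,    277,      5,      5,     17],
       [   144,    285,     11,     18,     83],
       [   160,    287,      7,     12,     42],
       [   135,    307,     21,     13,    106]], dtype=int32), array([[321.4372746 , 197.61994187],
       [297.22222222,   1.11111111],
       [413.37782805, 218.99773756],
       [193.65122691, 317.78301627],
       [149.66666667, 251.58333333],
       [136.52173913, 256.60869565],
       [157.13461538, 270.40384615],
       [126.38235294, 273.91176471],
       [139.        , 279.47058824],
       [148.54216867, 292.08433735],
       [163.69047619, 293.5952381 ],
       [144.3490566 , 314.1509434 ]]))
```

Released; retreat straight up, then verify pose against the model and initial picture.

>>> {"name": "step_arm", "arguments": {"motion": [[[0,0,-0.1],0],[[0,0,-0.4],0],[[0,0,-0.8],0],[[0,0,-1.3],0],[[0,0,-1.8],0],[[0,0,-2.3],0],[[0,0,-2.5],0],[[0,0,-2.5],0],[[0,0,-2.5],0]]}}

```text
time: 26.1
tool_pos: [0.4975, 0.2284, 0.3324]
tool_rot: [3.14, 0.002, -0.14]
contact_force: [-0.1, 0.3, -0.5]
opening: 0.092
grip_force: 0.0
```

```bash
python3 -c "
from h import *
look('a14')
def green(c):
    m=cv2.inRange(cv2.cvtColor(c['pixels'],cv2.COLOR_RGB2HSV),(60,150,20),(85,255,255));n,_,st,ce=cv2.connectedComponentsWithStats(m)
    return [(st[i].tolist(),ce[i].round(1).tolist()) for i in range(1,n) if st[i,0]>390]
c=pickle.load(open('a14.pkl','rb'))[0]
print('start',green(load('scene')),'now',green(c))
# expected ball position in the scene image, scoop upright, origin at stand x = 3.5 .. -10
u=np.array([.9902,-.1395,0])
for f in (3.5,-2,-8):
    o=np.array([.4952,.227,0])+u*f/1e3+[0,0,.010+(3.5-f)*.466e-3]
    print(f,proj(c,[o+u*.005+[0,0,.023],o+u*.006+[0,0,.166]]).round(1))"
```

```text
t 26.1 pos [0.4975 0.2284 0.3324] rot [ 3.1405e+00  2.1000e-03 -1.4020e-01] F [-0.07  0.26 -0.46] open 0.092 grip 0.0
orange [([92.4, 121.8], 11812, [14, 0, 241, 400]), ([620.7, 105.6], 195, [595, 92, 45, 27]), ([399.5, 263.7], 228, [392, 255, 16, 19])]
orange []
start [([404, 201, 25, 32, 509], [415.8, 216.5])] now [([403, 201, 25, 33, 534], [414.7, 217.0])]
3.5 [[396.7 263.9]
 [413.5 217.6]]
-2 [[399.7 262.1]
 [417.1 215.4]]
-8 [[402.9 260.2]
 [421.  213. ]]
```

```bash
python3 -c "
from cell import robot
print(robot.hand_in())"
```

```text
the job is handed in; nothing more can be done
None
```

The job is handed in at about 26 s. The scoop is back upright in its stand with the orange ball in its bowl, and it is released. The last camera check put the handle within about 1 px of where it started, and the hand-in returned no verdict.

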